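# Press a power module home in its chassis with the bench quick-clamp

## Robot

A 6-joint arm with a two-finger parallel gripper is mounted at the origin on the work surface. World frame = base frame: x ahead of the robot, y to its left, z up, the work surface at z = 0. Lengths are in m, angles in rad, forces in N, time in s.
With the tool pointing down it reaches from about 0.3 to 0.825 m from the base axis. Payload 5.4 kg.
Tool frame: the origin (TCP) lies at the very end of the fingers, on their centre line; the grasp point (between the pads) lies env.tcp_to_grasp behind it (env.tcp_to_grasp is the distance from the TCP to the grasp point, in m); z points along the fingers, y is the direction in which the jaws open and shut (so a half turn about z gives the same grasp; the last joint's range is limited). The gripper opens to 92 mm and grips with 3 to 60 N. Pads are 20 mm wide; open, the fingers measure 128 mm over their backs; the gripper's body (75 mm by 189 mm) begins 69 mm behind the grasp point.
Start: joints at [1.048, 0.158, 1.597, -0, 1.386, -0.21], TCP at [0.177, 0.547, 0.176] pointing down, gripper open.
Joint ranges: [-2.91, 2.91], [-0.94, 2.29], [0.18, 2.7], [-1.29, 4.43], [0.17, 2.64], [-3, 3]. Speed limits (rad/s): [2.57, 2.57, 3.14, 3.14, 3.14, 3.14].

## Interface

Orientations are given as a 3x3 rotation matrix whose columns are the frame's x, y, z axes.
In Python, from rig import env gives the robot as it stands.
- The arm moves only by the shell command python3 -m pendant 'ROWS' [FORCE]. ROWS is JSON, a list of rows, each a list of 5 numbers: the shift along the tool's x, y, z in mm, then the turn about the tool's z in degrees, then the opening, from 0 (shut) to 1 (fully open). A call has 1 to 12 rows; each row shifts and turns the commanded pose from where the row before left it, along the tool's axes as they then stand; what a row does not reach is not made up. A row lasts 1/12 s, in which the tool goes at most 41.7 mm and 7.16 degrees, less where a joint would pass 70% of its speed; a pose out of reach is approached as far as the arm can. A call with a gripper value outside its range is refused whole. The fingers move at their own pace and stop on an object; FORCE is the grip in N (left out, the last holds). Time passes only in rows, so rows that do not move let the fingers close. It gives the time, the measured TCP pose, the force and the opening at its end, in the units of the state.
- env.read_state(): the state, without advancing time (a new reading comes with each control period).
- env.camera(name): name is "scene" or "top" or "wrist"; returns the picture (400x640x3 uint8, blue, green, red); there is no depth.
- env.calibration(name): a dict with "fx", "fy", "cx", "cy" (pixels), "rvec" (rotation vector, rad) and "tvec" (3), from world to camera coordinates, as OpenCV has them; the wrist camera has in their place "tool_from_camera" (4x4, takes a point from camera to tool coordinates, whose origin is the TCP and whose axes are the flange's). Camera axes: x right, y down, z forward; pixel columns grow to the right and rows downward; lengths in m; the calibration is good to about 2 mm. A picture is of the moment at which its call begins: read the wrist's pose just before it. calibration takes no time and is no camera call.
- env.close_job(): hands the job in, once; it reports no verdict.
Trained networks look in the newest picture that a camera, given by its name, has taken for a name from the list of things; names that differ only in an ending like _2 or _b are one class to them, and where a whole thing is asked for, a point or a joint stands for the part that bears it (a point fixed in the world has none). Each returns a list of dicts, best first, with "score" (0 to 1); they miss things now and then, are a little off and sometimes report something else, mostly with a low value. They report only what shows in the picture. A call takes as long as a camera call. They do not tell look-alikes from the thing itself.
- env.search_frame(camera, thing): "at" ([x, y, z] in m, in the coordinates of the camera as it stood for that picture, good to about 4 mm: the middle of the surface that is visible of it).
- env.pinpoint(camera, thing): "at" ([x, y, z] in m, in the coordinates of the camera as it stood for that picture, good to about 4 mm: a listed point, or the origin of a listed thing).
The state is a dict: "t": time; "q": joint angles; "joint_vel": joint speeds; "joint_efforts": joint torques, N m; "position": TCP position; "orientation": TCP orientation; "contact_force": force on the tool from outside, world axes, zero at the start; "ft_torque": the same for the moment, N m; "grip_width": opening from 0.0 (shut) to 1.0 (fully open).
Only numpy, scipy, OpenCV 4.12 (cv2) and the standard library are available. Lean on these libraries where they do the work, as an engineer would, in place of code of your own. Each camera call takes 0.05 s, during which the arm holds its last target.

## Task

Use the bench quick-clamp to press the finned power module fully home against the green backplane of its chassis: pump the trigger until the sprung jaw pad squeezes the module firmly (10 to 20 N is right, never above 30 N), and let the trigger up. Then press the release lever to take the squeeze off and, with it held down, slide the jaw all the way back and let go, leaving the module seated. Do not push the module by hand, do not lean on the clamp with more than 50 N, and leave the other things on the bench alone.

Things in the scene. Friction and masses are not known exactly. Their poses are not given: they have to be found in the camera images.
- clamp: Bench quick-clamp, fixed to the bench: steel bed 222 x 90 x 10 mm carrying a toothed bar (top 48 mm high). Origin on the bench; its x axis is the way the jaw advances, z up. Everything on the jaw carriage moves along this x axis.
- jaw (a joint): Travel of the grey jaw carriage along the bar, m: 0 = fully back (rubber end stop), at most 0.075 forward. It slides with about 3 N friction. A 6 mm ratchet lets it go forward but not back until the release lever is pressed. A sprung rubber pad at its front gives up to 20 mm at about 1.1 N per mm, and pushes the carriage back against the ratchet.
- pad_face (a point): Centre of the rubber pad face at the jaw's front, 38 wide x 32 mm high, facing clamp +x, 32 mm above the bench. Without load it is 114 mm ahead of the clamp's origin plus the jaw travel.
- trigger_pad (a point): Press point on top of the black trigger paddle (34 wide, 76 mm long) behind the carriage, 72 mm above the bench at rest, at clamp x = -0.104 + jaw; paddle reaches 16 mm further back, 45 mm forward. Press straight down: 20 mm to its stop, springs back up. Each full stroke (18.5 mm or more, then fully up) moves the carriage one 6 mm tooth, in the later half of the stroke.
- trigger (a joint): Angle of the trigger, rad: 0 = up at rest, 0.333 = down on its stop; the next tooth is surely caught above 0.31. A stroke takes 5 to 9 N at the press point while the jaw runs free, about 11 N if it ends at 8 N of squeeze, 14 N at 14 N, 18 N at 20 N (finger friction along the clamp can shift this by 2 N). On the stop the force rises steeply, with no more squeeze.
- release_pad (a point): Press point on the release lever, a flat steel plate 64 mm (along clamp x) by 44 mm on top of the carriage, about 76 mm above the bench at rest, clamp (-0.010 + jaw, -0.005). Hinged along its clamp +y edge, 28 mm from this point. Press straight down: 7.8 mm to the stop, 2 to 5 N; frees the ratchet in the last quarter; springs back. It bobs as the ratchet clicks.
- release (a joint): Angle of the release lever, rad: 0 = up, 0.28 = fully pressed; the ratchet is free above 0.25. Let go, it may rest anywhere from 0 to 0.21, on a tooth.
- back_wall (a point): Top middle of the front face of the upright grey wall at the rear of the carriage top, behind the lever: 52 mm wide, 8 mm thick, top 90 mm above the bench (14 mm above the lever), at clamp x = -0.037 + jaw. A finger pressing the lever can push this wall towards clamp -x. The lever plate begins 7 mm ahead of it. Released under load, the carriage jumps back by the pad's compression.
- module_center (a point): Centre of the loose power module, black base with aluminium fins on top, 60 (along clamp x) x 50 x 42 mm, about 0.28 kg, lying in the chassis channel.
- module_front (a point): Middle of the module's leading face (clamp +x side), 22 mm above its underside.
- backplane (a point): Stop face of the upright green board that closes the far end of the fixed aluminium chassis (channel 53 mm wide inside, floor 5 mm, walls 30 mm high), 27 mm above the bench; axes as the clamp's. The module is home when its leading face lies on this face.
- pad: The jaw pad itself: steel and rubber plate 38 x 32 x 10 mm; origin at the middle of its rear face.
- module: The module; origin at the centre of its underside, x axis towards the backplane.
- chassis: The fixed chassis, 120 x 70 mm; origin at the centre of its underside, 52 mm before the stop face.
- screwdriver: A loose screwdriver lying beside the clamp: leave alone.
- solder_spool: A loose solder spool, 48 mm across, 28 mm high: leave alone.
- multimeter: A loose hand multimeter lying on its back, 150 x 75 x 32 mm: leave alone.
Mind the look-alikes: they are no part of the job. What is shaped like the chassis but orange is not meant.

How it is judged:
By the outcome, as a careful person would: the job done as asked, in the order asked, and still so for the second after the job is handed in, with the robot touching nothing.
It also fails if it takes over 72 s, if anything falls off the work surface, if the arm or the gripper's body presses on something with over 40 N, if the wrist force passes 120 N, or if a joint passes its speed limit or range.

## Working session

There is one attempt and no reset: what is moved stays moved. The work goes in short steps, Python scripts to look and compute and a shell command to move; the robot and the scene stay as the last step left them, time stands still between calls to the robot, and variables do not carry over. Pictures are saved under pics/ and viewed, and the job is handed in when it is done.

```bash
ls; mkdir -p pics; python3 - <<'E'
from rig import env
import cv2
for n in ("scene","top","wrist"):
    cv2.imwrite(f"pics/{n}0.png",env.camera(n))
s=env.read_state()
print(s["t"],s["position"],s["orientation"],s["contact_force"],env.tcp_to_grasp)
E
```

```text
pics
0.15 [0.17670269 0.54660439 0.17513919] [[-9.51468111e-01  3.07746566e-01 -6.97158314e-04]
 [ 3.07747238e-01  9.51467284e-01 -1.28285762e-03]
 [ 2.68528301e-04 -1.43514666e-03 -9.99998934e-01]] [1.51546073 0.41399677 0.57872041] 0.0187
```

View pics/scene0.png

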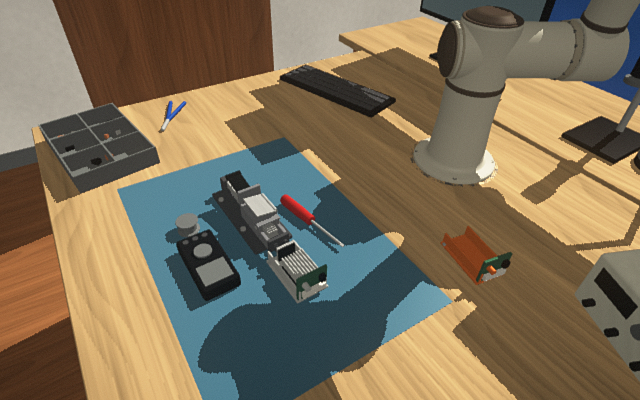

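View pics/top0.png

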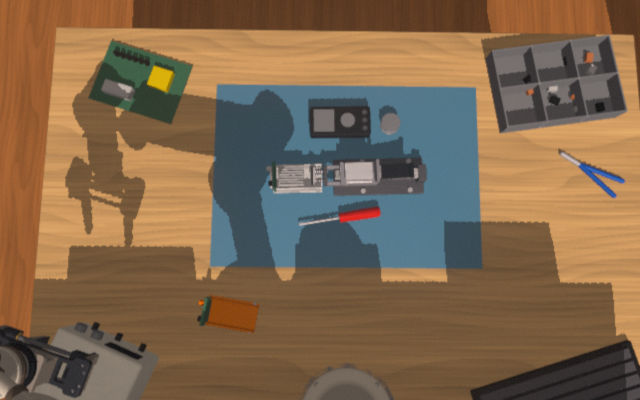

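View pics/wrist0.png

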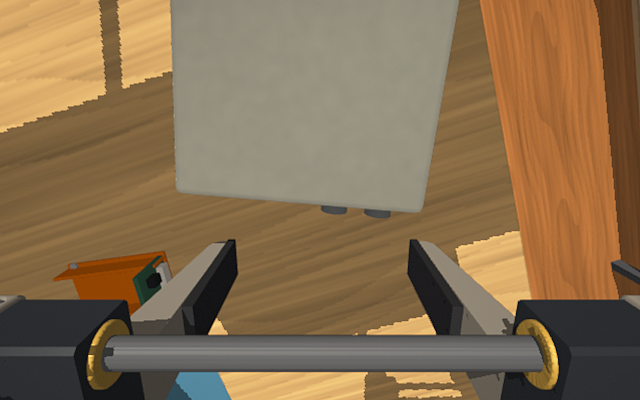

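Scene: the clamp sits on the blue mat (top picture ~(390,175)), with the module in the silver chassis at ~(298,177). The look-alike orange chassis is at top (232,313). The multimeter is at (340,122), the spool at (390,122) and the screwdriver at (345,216). The clamp's +x points to image left, about world +y.

```bash
cat > h.py <<'E'
from rig import env
import numpy as np, cv2
def T(cam,state=None):
    c=env.calibration(cam)
    if cam=="wrist":
        s=state or env.read_state()
        W=np.eye(4);W[:3,:3]=s["orientation"];W[:3,3]=s["position"]
        return W@np.array(c["tool_from_camera"])
    R=cv2.Rodrigues(np.array(c["rvec"],float))[0];M=np.eye(4);M[:3,:3]=R;M[:3,3]=np.ravel(c["tvec"])
    return np.linalg.inv(M)
def w(cam,p,state=None): return (T(cam,state)@np.r_[p,1])[:3]
def px(cam,P,state=None):
    c=env.calibration(cam);p=np.linalg.inv(T(cam,state))@np.r_[P,1]
    return (c["fx"]*p[0]/p[2]+c["cx"],c["fy"]*p[1]/p[2]+c["cy"])
E
python3 - <<'E'
from h import *
np.set_printoptions(precision=4,suppress=True)
for cam in("top","scene"):
    env.camera(cam)
    for n in("clamp","pad_face","trigger_pad","release_pad","back_wall","module_center","backplane","chassis"):
        for d in env.pinpoint(cam,n)[:2]:
            P=w(cam,d["at"]);print(cam,n,round(d["score"],2),P,np.round(px(cam,P)))
print(env.read_state()["t"])
E
```

```text
top clamp 0.69 [ 0.5644 -0.0381  0.0003] [362. 176.]
top pad_face 0.7 [0.56   0.0897 0.0346] [310. 174.]
top trigger_pad 0.97 [ 0.5659 -0.132   0.0723] [405. 169.]
top trigger_pad 0.21 [0.5572 0.1222 0.0006] [297. 178.]
top release_pad 0.97 [ 0.5625 -0.0393  0.0759] [365. 170.]
top back_wall 0.71 [ 0.5602 -0.0603  0.0902] [375. 170.]
top module_center 0.63 [0.5573 0.1343 0.0253] [292. 176.]
top backplane 0.72 [ 0.4596  0.0189 -0.0017] [339. 218.]
top backplane 0.62 [0.5552 0.177  0.0273] [274. 176.]
top chassis 0.8 [0.2268 0.2726 0.0002] [232. 313.]
top chassis 0.72 [0.5577 0.1227 0.0016] [297. 178.]
scene clamp 0.7 [ 0.5647 -0.0402  0.0018] [257. 226.]
scene pad_face 0.5 [0.5598 0.0833 0.034 ] [286. 251.]
scene trigger_pad 0.66 [ 0.5646 -0.135   0.0761] [236. 177.]
scene release_pad 0.94 [ 0.568  -0.0378  0.0748] [253. 202.]
scene back_wall 0.81 [ 0.564  -0.0656  0.0933] [249. 188.]
scene module_center 0.96 [0.5546 0.1323 0.0282] [300. 269.]
scene backplane 0.74 [0.5542 0.1743 0.0276] [312. 284.]
scene backplane 0.68 [0.2377 0.3202 0.0266] [490. 268.]
scene chassis 0.73 [0.5573 0.1213 0.0033] [296. 274.]
scene chassis 0.55 [0.2277 0.2671 0.0006] [469. 257.]
1.05
```

```bash
python3 -m pendant '[[0,0,-4,6.95,0],[0,0,-4,6.95,0],[0,0,-4,6.95,0],[0,0,-4,6.95,0],[0,0,-4,6.95,0],[0,0,-4,6.95,0],[0,0,-4,6.95,0],[0,0,-4,6.95,0],[0,0,-4,6.95,0],[0,0,-4,6.95,0]]' 30
python3 - <<'E'
from h import *
np.set_printoptions(precision=4,suppress=True)
s=env.read_state();R=np.array(s["orientation"]);print(R,s["t"]);print(env.calibration("wrist")["tool_from_camera"])
print(1000*R.T@(np.array([.555,-.12,.215])-s["position"]))
E
```

```text
t: 1.88
position: [0.177, 0.5471, 0.2161]
orientation: [[-0.039, 0.999, -0.0], [0.999, 0.039, -0.0], [-0.0, -0.0, -1.0]]
contact_force: [0.9, 1.5, -0.1]
grip_width: 0.296
[[-0.0389  0.9992 -0.    ]
 [ 0.9992  0.0389 -0.    ]
 [-0.     -0.     -1.    ]] 1.8833
[[-0.0001 -0.9605 -0.2782  0.0787]
 [ 1.     -0.0001 -0.0003  0.0007]
 [ 0.0002 -0.2782  0.9605 -0.2085]
 [ 0.      0.      0.      1.    ]]
[-681.2738  351.7814    1.1023]
```

```bash
python3 -m pendant '[[-30,16,0,0,0],[-34,17.6,0,0,0],[-34,17.6,0,0,0],[-34,17.6,0,0,0],[-34,17.6,0,0,0],[-34,17.6,0,0,0],[-34,17.6,0,0,0],[-34,17.6,0,0,0],[-34,17.6,0,0,0],[-34,17.6,0,0,0]]'; python3 -m pendant '[[-34,17.6,0,0,0],[-34,17.6,0,0,0],[-34,17.6,0,0,0],[-34,17.6,0,0,0],[-34,17.6,0,0,0],[-34,17.6,0,0,0],[-34,17.6,0,0,0],[-34,17.6,0,0,0],[-34,17.6,0,0,0],[-30,17,0,0,0],[0,0,0,0,0],[0,0,0,0,0]]'
python3 - <<'E'
from h import *
np.set_printoptions(precision=4,suppress=True)
s=env.read_state();print(s["t"],s["position"])
cv2.imwrite("pics/w1.png",env.camera("wrist"))
for n in("clamp","pad_face","trigger_pad","release_pad","back_wall","module_center","backplane","chassis"):
        for d in env.pinpoint("wrist",n)[:2]:
            P=w("wrist",d["at"],s);print(n,round(d["score"],2),P,np.round(px("wrist",P,s)))
E
```

```text
t: 2.72
position: [0.3669, 0.2176, 0.2162]
orientation: [[-0.045, 0.999, 0.001], [0.999, 0.045, 0.0], [0.0, 0.001, -1.0]]
contact_force: [1.1, -0.4, -1.0]
grip_width: 0.005
t: 3.72
position: [0.5567, -0.1097, 0.2153]
orientation: [[-0.043, 0.999, -0.001], [0.999, 0.043, 0.001], [0.001, -0.001, -1.0]]
contact_force: [-0.3, 0.4, 0.6]
grip_width: 0.004
3.7167 [ 0.5567 -0.1097  0.2153]
clamp 0.56 [ 0.5622 -0.0407 -0.0034] [329. 113.]
trigger_pad 0.89 [ 0.5644 -0.1323  0.0708] [328. 203.]
release_pad 0.61 [ 0.5716 -0.0383  0.0753] [340. 112.]
release_pad 0.21 [ 0.5696 -0.0639  0.0914] [337. 140.]
back_wall 0.72 [ 0.567  -0.062   0.0922] [335. 138.]
```

View pics/w1.png

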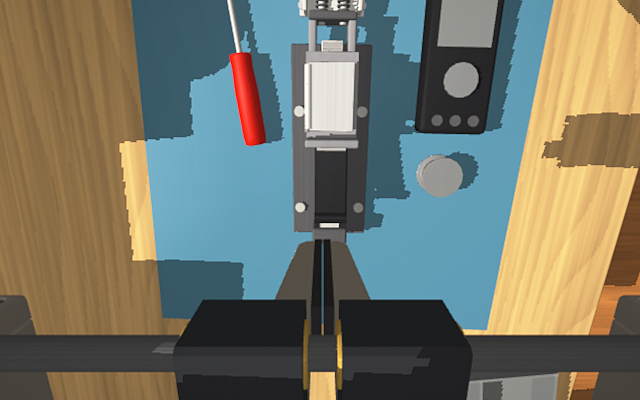

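```bash
python3 - <<'E'
from h import *
np.set_printoptions(precision=4,suppress=True)
im=cv2.imread("pics/w1.png")[20:260,270:400];cv2.imwrite("pics/w1c.png",cv2.resize(im,None,fx=2.5,fy=2.5,interpolation=2))
s=env.read_state();c=env.calibration("wrist");M=T("wrist",s)
def ray(u,v,z):
    d=M[:3,:3]@[(u-c["cx"])/c["fx"],(v-c["cy"])/c["fy"],1];o=M[:3,3];return o+d*(z-o[2])/d[2]
for n,u,v,z in[("bed bl",293,231,.01),("bed br",366,231,.01),("bed fl",293,44,.01),("bed fr",364,44,.01),("trigbackL",315,228,.072),("trig backR",347,228,.072),("lever L bottom",305,133,.076),("leverR",355,133,.076),("lever TL",307,55,.076),("wallL",302,141,.09),("wallR",358,141,.09)]:
    print(n,ray(u,v,z))
E
```

```text
bed bl [ 0.5236 -0.1871  0.01  ]
bed br [ 0.6168 -0.1828  0.01  ]
bed fl [0.5187 0.0323 0.01  ]
bed fr [0.5968 0.0359 0.01  ]
trigbackL [ 0.5518 -0.1589  0.072 ]
trig backR [ 0.5865 -0.1573  0.072 ]
lever L bottom [ 0.5379 -0.0579  0.076 ]
leverR [ 0.5874 -0.0557  0.076 ]
lever TL [0.5375 0.0137 0.076 ]
wallL [ 0.5359 -0.0644  0.09  ]
wallR [ 0.5895 -0.062   0.09  ]
```

View pics/w1c.png

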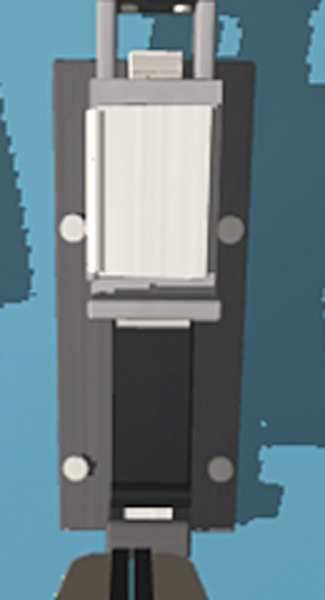

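```bash
python3 -m pendant '[[-10,3,30,0,0],[-10,3,35,0,0],[-10,3,35,0,0],[0,0,30,0,0],[0,0,0,0,0],[0,0,0,0,0]]'
python3 - <<'E'
from h import *
np.set_printoptions(precision=4,suppress=True)
s=env.read_state();print(s["t"],s["position"],s["contact_force"])
cv2.imwrite("pics/w2.png",env.camera("wrist"));cv2.imwrite("pics/s2.png",cv2.resize(env.camera("scene")[120:320,160:360],None,fx=3,fy=3))
E
```

```text
t: 4.67
position: [0.5656, -0.1372, 0.0848]
orientation: [[-0.045, 0.999, -0.003], [0.999, 0.045, 0.002], [0.002, -0.003, -1.0]]
contact_force: [-0.7, 0.0, -0.4]
grip_width: 0.003
4.6667 [ 0.5656 -0.1372  0.0848] [-0.7158  0.0439 -0.3714]
```

View pics/w2.png

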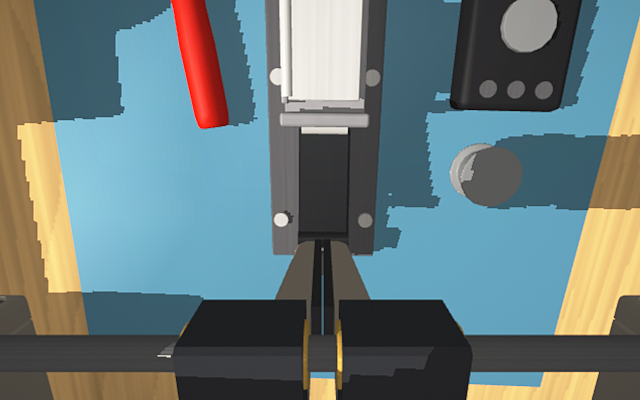

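View pics/s2.png

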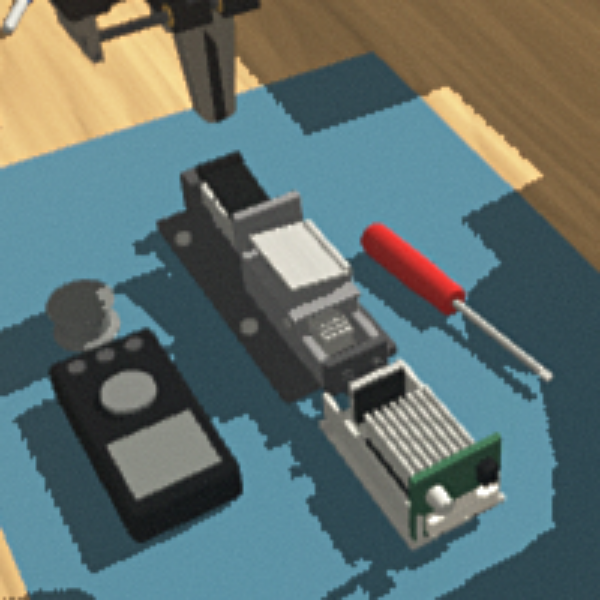

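```bash
python3 - <<'E'
from h import *
np.set_printoptions(precision=4,suppress=True)
s=env.read_state();c=env.calibration("wrist");M=T("wrist",s)
print(px("wrist",s["position"],s),px("scene",s["position"]))
def ray(u,v,z):
    d=M[:3,:3]@[(u-c["cx"])/c["fx"],(v-c["cy"])/c["fy"],1];o=M[:3,3];return o+d*(z-o[2])/d[2]
for v in(233,240):print(ray(300,v,.072),ray(347,v,.072))
print(ray(279,118,.09),ray(368,118,.09))
for n in("trigger_pad","back_wall","release_pad"):
        for d in env.pinpoint("wrist",n)[:2]:
            P=w("wrist",d["at"],s);print(n,round(d["score"],2),P,np.round(px("wrist",P,s)))
im=cv2.imread("pics/w2.png")[90:270,260:390];cv2.imwrite("pics/w2c.png",cv2.resize(im,None,fx=3,fy=3,interpolation=2))
E
```

```text
(np.float64(321.1050515041823), np.float64(231.1875692318028)) (np.float64(233.15949325007182), np.float64(172.10159237241515))
[ 0.5542 -0.1467  0.072 ] [ 0.5868 -0.1452  0.072 ]
[ 0.5544 -0.1519  0.072 ] [ 0.5872 -0.1504  0.072 ]
[ 0.5409 -0.0689  0.09  ] [ 0.5926 -0.0666  0.09  ]
trigger_pad 0.71 [ 0.5712 -0.1303  0.0763] [326. 214.]
back_wall 0.87 [ 0.5739 -0.0657  0.0942] [336. 115.]
release_pad 0.88 [ 0.573  -0.0381  0.08  ] [336.  66.]
```

View pics/w2c.png

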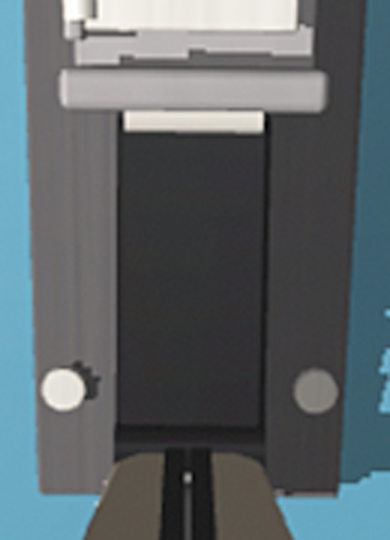

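```bash
python3 - <<'E'
from h import *
s=env.read_state();R=np.array(s["orientation"]);p=np.array(s["position"])
for o in([0,0,0],[.01,0,0],[-.01,0,0],[0,0,-.01],[0,0,-.02],[.01,0,-.02],[.01,0,-.03],[-.01,0,-.01]):
    P=p+R@o;print(o,np.round(px("wrist",P,s)),(np.round(px("scene",P))-[160,120])*3)
print(s["t"],s["position"],s["q"],s["grip_width"])
cv2.imwrite("pics/s3.png",cv2.resize(env.camera("scene")[100:233,180:313],None,fx=4.5,fy=4.5))
E
```

```text
[0, 0, 0] [321. 231.] [219. 156.]
[0.01, 0, 0] [321. 216.] [225. 162.]
[-0.01, 0, 0] [321. 246.] [213. 150.]
[0, 0, -0.01] [321. 237.] [219. 144.]
[0, 0, -0.02] [321. 243.] [216. 135.]
[0.01, 0, -0.02] [321. 227.] [222. 141.]
[0.01, 0, -0.03] [321. 233.] [219. 129.]
[-0.01, 0, -0.01] [321. 252.] [213. 138.]
4.9167 [ 0.56870674 -0.13861192  0.08867743] [-4.45353583e-01  2.60382904e-01  1.65707755e+00 -1.68500985e-05
  1.21951042e+00 -4.90789840e-01] 0.003085423567446238
```

View pics/s3.png

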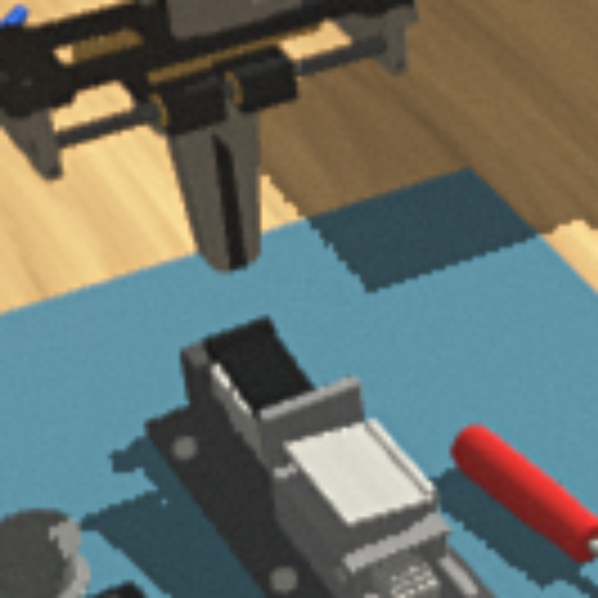

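```bash
python3 -m pendant '[[0,0,0,0,0]]'; python3 -m pendant '[[0,0,4,0,0],[0,0,0,0,0]]';python3 -m pendant '[[0,0,4,0,0],[0,0,0,0,0]]'; python3 -m pendant '[[0,0,3,0,0],[0,0,0,0,0]]'
```

```text
t: 5.05
position: [0.5679, -0.1383, 0.0874]
orientation: [[-0.045, 0.999, 0.002], [0.999, 0.045, -0.001], [-0.001, 0.002, -1.0]]
contact_force: [0.7, 0.2, 0.9]
grip_width: 0.008
t: 5.22
position: [0.5667, -0.1379, 0.0815]
orientation: [[-0.045, 0.999, -0.0], [0.999, 0.045, 0.0], [0.0, -0.0, -1.0]]
contact_force: [-0.3, 0.4, -0.6]
grip_width: 0.006
t: 5.38
position: [0.5664, -0.1378, 0.0769]
orientation: [[-0.045, 0.999, -0.001], [0.999, 0.045, 0.001], [0.001, -0.001, -1.0]]
contact_force: [0.4, 1.1, 0.2]
grip_width: 0.002
t: 5.55
position: [0.5665, -0.1379, 0.0741]
orientation: [[-0.045, 0.999, -0.001], [0.999, 0.045, 0.001], [0.001, -0.001, -1.0]]
contact_force: [-0.1, 0.7, -0.8]
grip_width: 0.003
```

```bash
python3 -m pendant '[[0,0,3,0,0],[0,0,0,0,0]]'|grep -E "pos|force"; python3 -m pendant '[[0,0,3,0,0],[0,0,0,0,0]]'|grep -E "pos|force"; python3 -m pendant '[[0,0,3,0,0],[0,0,0,0,0]]'|grep -E "pos|force"
python3 - <<'E'
from h import *
s=env.read_state()
print(s["t"],s["position"],s["contact_force"],px("scene",s["position"]))
a=cv2.resize(env.camera("wrist")[90:270,260:390],None,fx=3,fy=3);b=cv2.resize(env.camera("scene")[120:220,190:280],None,fx=5.4,fy=5.4)[:540]
cv2.imwrite("pics/c4.png",np.hstack([a,b]))
E
```

```text
position: [0.5666, -0.138, 0.0713]
contact_force: [0.3, 0.4, -0.1]
position: [0.5667, -0.138, 0.0683]
contact_force: [-0.6, -0.4, -0.2]
position: [0.5667, -0.138, 0.0653]
contact_force: [-0.9, -0.5, -0.3]
6.05 [ 0.56666067 -0.1379546   0.06534486] [-0.86256617 -0.52310484 -0.34892919] (np.float64(235.22727341741478), np.float64(180.1577069862622))
```

View pics/c4.png

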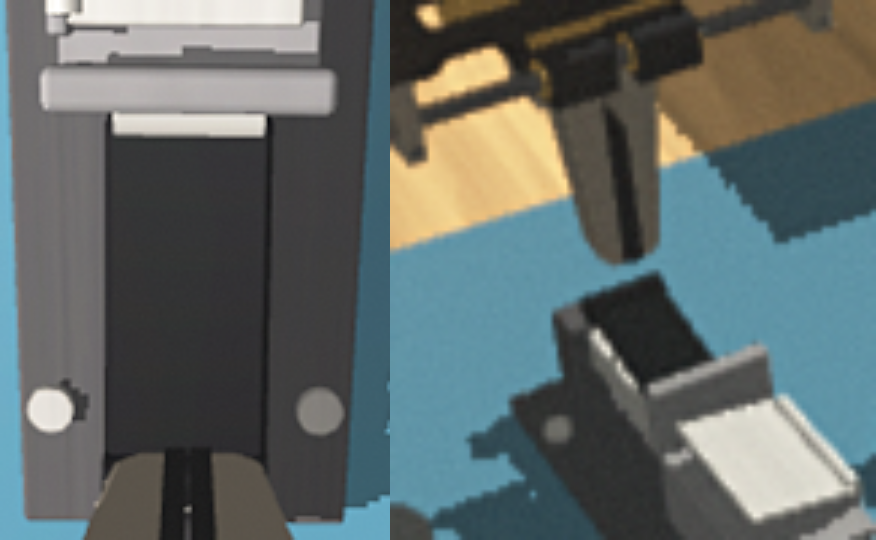

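```bash
for i in 1; do python3 -m pendant '[[0,0,4,0,0],[0,0,0,0,0]]'|grep -E "pos|force"; done; python3 -m pendant '[[0,0,4,0,0],[0,0,0,0,0]]'|grep -E "pos|force"; python3 -m pendant '[[0,0,3,0,0],[0,0,0,0,0]]'|grep -E "pos|force"
python3 - <<'E'
from h import *
s=env.read_state()
print(s["t"],s["position"],s["contact_force"],px("scene",s["position"]))
a=cv2.resize(env.camera("wrist")[90:270,260:390],None,fx=3,fy=3);b=cv2.resize(env.camera("scene")[120:220,190:280],None,fx=5.4,fy=5.4)[:540]
cv2.imwrite("pics/c5.png",np.hstack([a,b]))
E
```

```text
position: [0.5666, -0.1379, 0.0612]
contact_force: [-0.9, -0.1, -0.7]
position: [0.5664, -0.1378, 0.057]
contact_force: [0.1, 1.6, 0.2]
position: [0.5666, -0.1379, 0.0543]
contact_force: [-0.9, -0.4, -0.4]
6.65 [ 0.5665881  -0.13790525  0.05425405] [-0.85874742 -0.4322287  -0.44090798] (np.float64(235.82855103682624), np.float64(183.99618448421418))
```

View pics/c5.png

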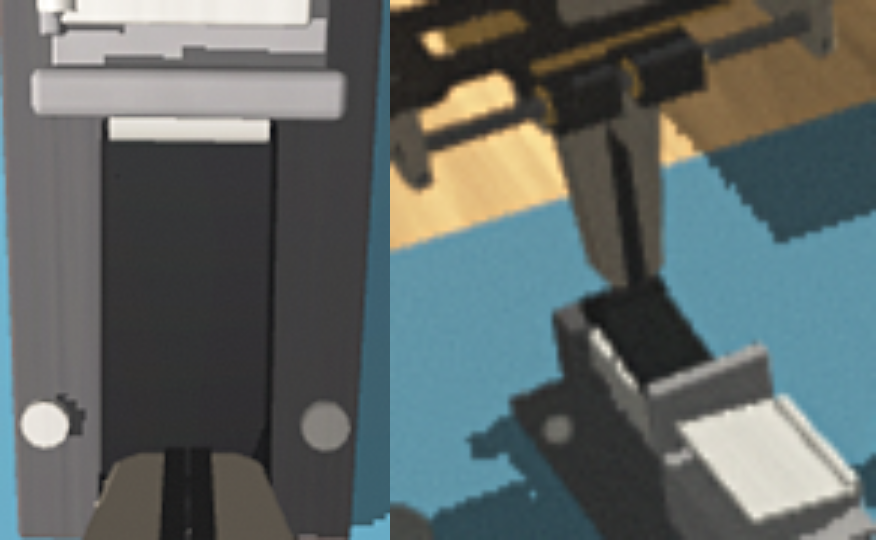

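```bash
python3 - <<'E'
from h import *
c=env.calibration("wrist");print({k:c[k] for k in("fx","fy","cx","cy")})
print("depth of TCP",(np.linalg.inv(np.array(c["tool_from_camera"]))@[0,0,0,1]))
print(c["fx"]*.092/175)
im=cv2.imread("pics/wrist0.png")[220:400,60:600];cv2.imwrite("pics/w0c.png",cv2.resize(im,None,fx=1.45,fy=1.45))
E
```

```text
{'fx': 345.7692168515015, 'fy': 345.7692168515015, 'cx': 322.1048478146308, 'cy': 203.8854170166022}
depth of TCP [-6.43555626e-04  1.75400219e-02  2.22150120e-01  1.00000000e+00]
0.18177581685907507
```

View pics/w0c.png

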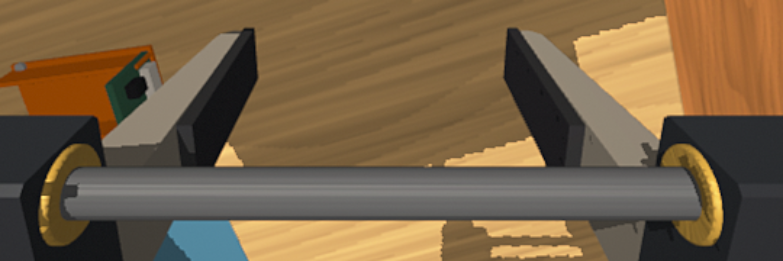

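```bash
python3 -m pendant '[[0,0,4,0,0],[0,0,0,0,0]]'|grep -E "pos|force"; python3 -m pendant '[[0,0,4,0,0],[0,0,0,0,0]]'|grep -E "pos|force"; python3 -m pendant '[[0,0,4,0,0],[0,0,0,0,0]]'|grep -E "pos|force"; python3 -m pendant '[[0,0,3,0,0],[0,0,0,0,0]]'|grep -E "pos|force"
python3 - <<'E'
from h import *
s=env.read_state()
print(s["t"],s["position"],s["contact_force"],px("scene",s["position"]))
a=cv2.resize(env.camera("wrist")[90:270,260:390],None,fx=3,fy=3);b=cv2.resize(env.camera("scene")[120:220,190:280],None,fx=5.4,fy=5.4)[:540]
cv2.imwrite("pics/c6.png",np.hstack([a,b]))
E
```

```text
position: [0.5666, -0.1379, 0.0503]
contact_force: [-0.3, 0.5, 0.2]
position: [0.5665, -0.1379, 0.0461]
contact_force: [-0.4, 0.7, 0.4]
position: [0.5665, -0.1379, 0.0421]
contact_force: [-0.1, -0.3, -0.1]
position: [0.5666, -0.1379, 0.0393]
contact_force: [-0.3, 0.5, -0.9]
7.4167 [ 0.56659986 -0.137923    0.03929764] [-0.26860292  0.48773602 -0.90082405] (np.float64(236.56553451874703), np.float64(189.07458935620505))
```

View pics/c6.png

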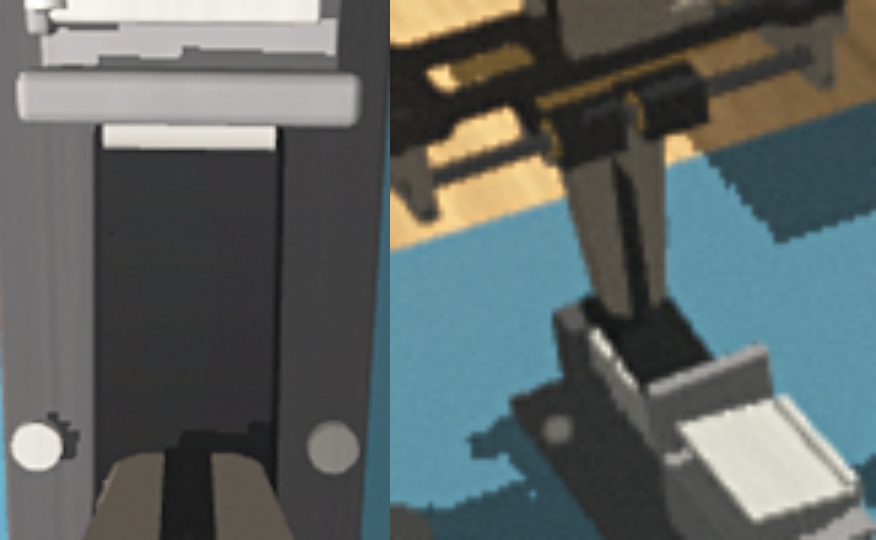

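```bash
python3 -m pendant '[[0,0,3,0,0],[0,0,0,0,0]]'|grep -E "pos|force"; python3 -m pendant '[[0,0,3,0,0],[0,0,0,0,0]]'|grep -E "pos|force"; python3 -m pendant '[[0,0,3,0,0],[0,0,0,0,0]]'|grep -E "pos|force"
```

```text
position: [0.5668, -0.138, 0.0365]
contact_force: [0.4, 0.9, -0.1]
position: [0.5671, -0.1383, 0.0337]
contact_force: [0.5, -0.4, 1.8]
position: [0.5669, -0.1381, 0.0306]
contact_force: [0.3, 0.1, 0.1]
```

```bash
python3 -m pendant '[[0,0,3,0,0],[0,0,0,0,0]]'|grep -E "pos|force"; python3 -m pendant '[[0,0,2,0,0],[0,0,0,0,0]]'|grep -E "pos|force"; 
python3 - <<'E'
from h import *
s=env.read_state()
print(s["t"],s["position"],s["contact_force"],px("scene",s["position"]))
a=cv2.resize(env.camera("wrist")[90:270,260:390],None,fx=3,fy=3);b=cv2.resize(env.camera("scene")[120:220,190:280],None,fx=5.4,fy=5.4)[:540]
cv2.imwrite("pics/c7.png",np.hstack([a,b]))
E
```

```text
position: [0.5668, -0.138, 0.0274]
contact_force: [0.3, -0.1, 0.9]
position: [0.5669, -0.1381, 0.0257]
contact_force: [-0.5, -0.2, 0.7]
8.35 [ 0.56694325 -0.13812449  0.02567053] [-0.51579666 -0.15399493  0.72515024] (np.float64(237.05814182695684), np.float64(193.6139640338972))
```

View pics/c7.png

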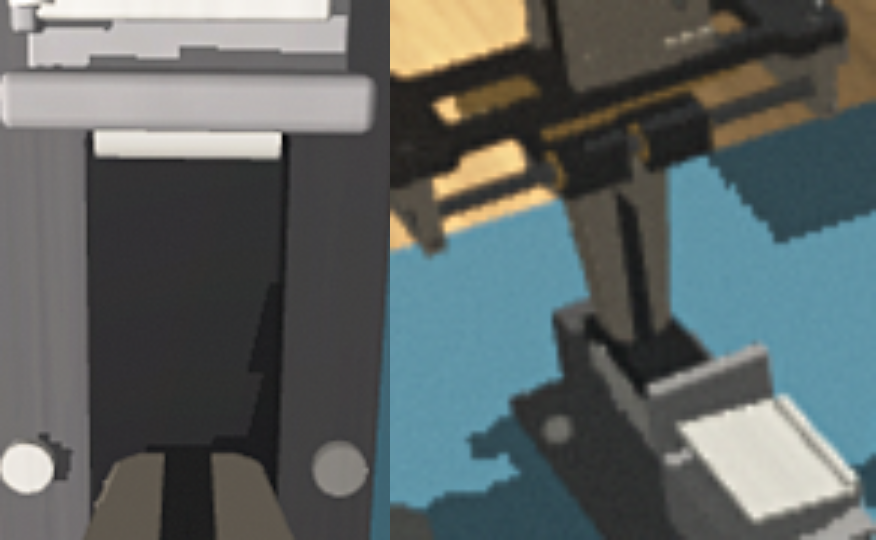

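```bash
python3 - <<'E'
from h import *
np.set_printoptions(precision=4,suppress=True)
s=env.read_state()
im=env.camera("wrist");cv2.imwrite("pics/w8.png",im)
for n in("trigger_pad","back_wall","release_pad"):
        for d in env.pinpoint("wrist",n)[:2]:
            P=w("wrist",d["at"],s);print(n,round(d["score"],2),P,np.round(px("wrist",P,s)))
for z in(.072,.06,.05):
    for y in (-.149,-.130,-.088): print(z,y,np.round(px("wrist",[.567,y,z],s)),np.round(px("scene",[.567,y,z])))
im=env.camera("scene");cv2.imwrite("pics/s8.png",cv2.resize(im[150:230,205:305],None,fx=7,fy=7,interpolation=2))
print(env.read_state()["t"],s["contact_force"])
E
```

```text
trigger_pad 0.64 [ 0.567  -0.135   0.0629] [321. 250.]
back_wall 0.56 [ 0.5692 -0.0622  0.0918] [335. 111.]
release_pad 0.59 [ 0.5683 -0.0384  0.0707] [334.  54.]
0.072 -0.149 [320. 282.] [233. 175.]
0.072 -0.13 [322. 248.] [236. 180.]
0.072 -0.088 [326. 167.] [244. 190.]
0.06 -0.149 [320. 271.] [233. 179.]
0.06 -0.13 [322. 239.] [237. 184.]
0.06 -0.088 [325. 162.] [245. 194.]
0.05 -0.149 [320. 263.] [234. 183.]
0.05 -0.13 [322. 233.] [237. 187.]
0.05 -0.088 [325. 159.] [245. 198.]
8.7 [-0.8058 -0.9065  1.8596]
```

View pics/w8.png

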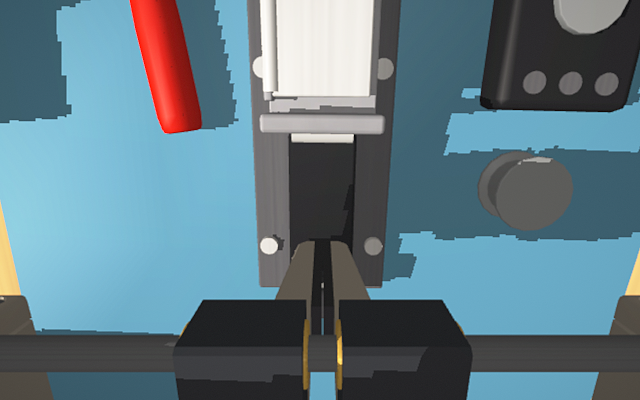

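View pics/s8.png

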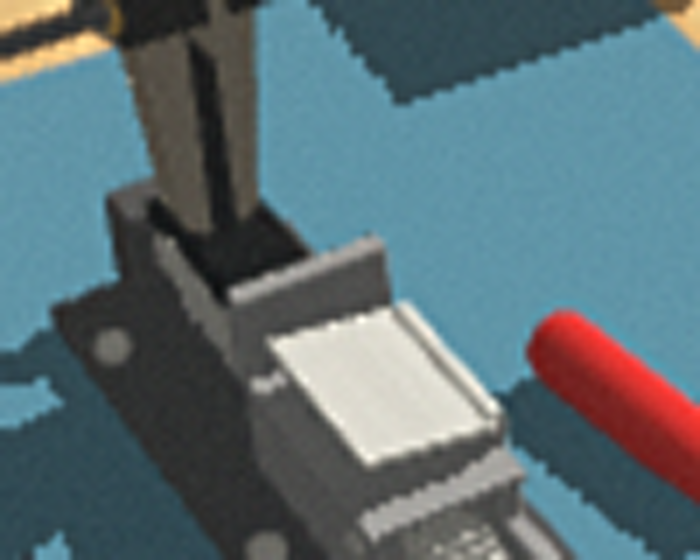

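```bash
python3 -m pendant '[[0,0,2,0,0],[0,0,0,0,0]]'|grep -E "pos|force"; python3 -m pendant '[[0,0,2,0,0],[0,0,0,0,0]]'|grep -E "pos|force"; python3 -m pendant '[[0,0,2,0,0],[0,0,0,0,0]]'|grep -E "pos|force"
python3 - <<'E'
from h import *
im=env.camera("scene");cv2.imwrite("pics/s9.png",cv2.resize(im[150:230,205:305],None,fx=7,fy=7,interpolation=2))
E
```

```text
position: [0.5671, -0.1378, 0.024]
contact_force: [-1.6, 1.9, 4.5]
position: [0.5671, -0.1372, 0.0223]
contact_force: [-1.6, 2.8, 7.5]
position: [0.5671, -0.1363, 0.0205]
contact_force: [-2.2, 6.6, 8.6]
```

View pics/s9.png

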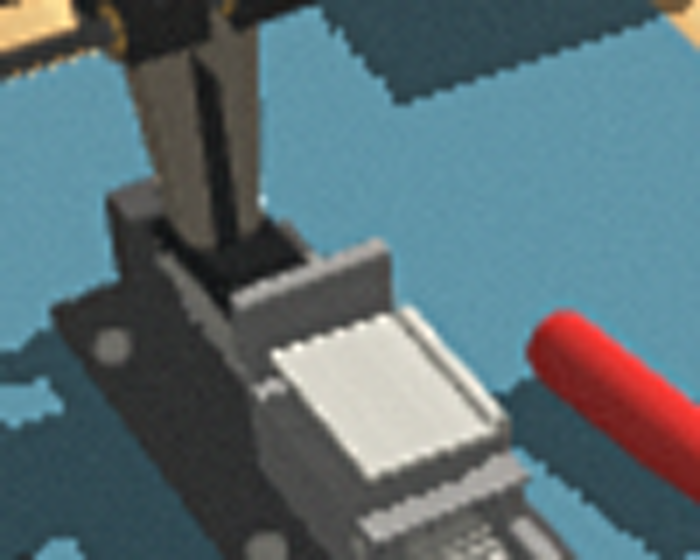

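```bash
python3 -m pendant '[[0,0,-10,0,0],[-7,0,0,0,0],[0,0,0,0,0]]'|grep -E "t:|pos|force"; python3 -m pendant '[[0,0,5,0,0],[0,0,5,0,0],[0,0,0,0,0]]'|grep -E "pos|force"; python3 -m pendant '[[0,0,3,0,0],[0,0,0,0,0]]'|grep -E "pos|force"; python3 -m pendant '[[0.5,0,3,0,0],[0,0,0,0,0]]'|grep -E "pos|force"
```

```text
t: 9.5
position: [0.5681, -0.1466, 0.0306]
contact_force: [0.7, -0.9, 0.9]
position: [0.568, -0.1442, 0.0194]
contact_force: [1.2, 3.3, 5.7]
position: [0.5677, -0.144, 0.0167]
contact_force: [1.2, 4.2, 6.9]
position: [0.5676, -0.1437, 0.0135]
contact_force: [1.3, 2.2, 6.5]
```

```bash
python3 -m pendant '[[2,0,2.5,0,0],[0,0,0,0,0]]'|grep -E "t:|pos|force"; python3 -m pendant '[[2,0,2.5,0,0],[0,0,0,0,0]]'|grep -E "pos|force"; python3 -m pendant '[[2,0,2,0,0],[0,0,0,0,0]]'|grep -E "pos|force"; 
python3 - <<'E'
from h import *
im=env.camera("scene");cv2.imwrite("pics/s10.png",cv2.resize(im[150:230,205:305],None,fx=7,fy=7,interpolation=2))
E
```

```text
t: 10.25
position: [0.5678, -0.1427, 0.0122]
contact_force: [-2.5, 2.5, 9.1]
position: [0.5681, -0.1423, 0.0115]
contact_force: [-7.1, -1.0, 19.5]
position: [0.5683, -0.1418, 0.011]
contact_force: [-10.4, -3.7, 27.7]
```

View pics/s10.png

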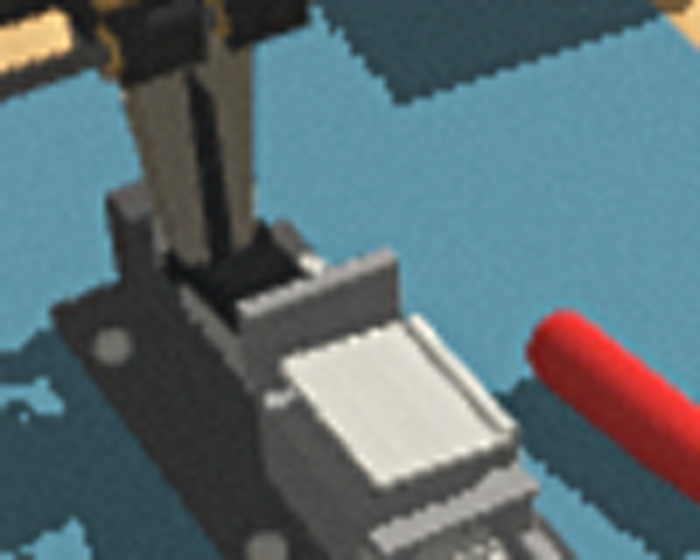

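```bash
python3 -m pendant '[[0,0,-9,0,0],[0,0,-10,0,0],[0,0,-4,0,0],[0,0,0,0,0]]'|grep -E "t:|pos|force";
python3 - <<'E'
from h import *
np.set_printoptions(precision=4,suppress=True)
im=env.camera("scene");cv2.imwrite("pics/s11.png",cv2.resize(im[150:230,205:305],None,fx=7,fy=7,interpolation=2))
for n in("trigger_pad","back_wall","release_pad","pad_face"):
        for d in env.pinpoint("scene",n)[:1]:
            P=w("scene",d["at"]);print(n,round(d["score"],2),P)
s=env.read_state();cv2.imwrite("pics/w11.png",env.camera("wrist"))
for n in("trigger_pad","back_wall","release_pad"):
        for d in env.pinpoint("wrist",n)[:1]:
            P=w("wrist",d["at"],s);print(n,round(d["score"],2),P)
E
```

```text
t: 10.97
position: [0.5673, -0.1387, 0.0304]
contact_force: [0.5, 0.3, 0.9]
trigger_pad 0.6 [ 0.5641 -0.1268  0.0721]
back_wall 0.92 [ 0.5664 -0.0576  0.0944]
release_pad 0.86 [ 0.5669 -0.0256  0.0762]
pad_face 0.47 [0.5576 0.1622 0.0281]
trigger_pad 0.75 [ 0.5686 -0.1241  0.0662]
back_wall 0.8 [ 0.567  -0.0588  0.0922]
release_pad 0.65 [ 0.5676 -0.0306  0.0734]
```

View pics/s11.png

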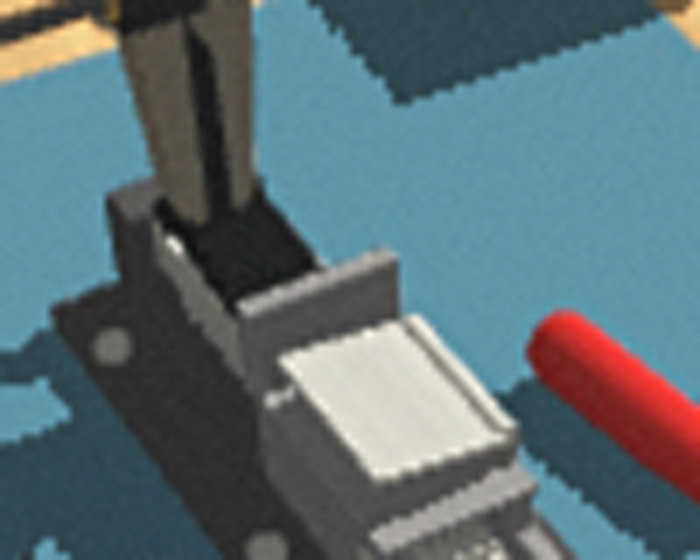

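View pics/w11.png

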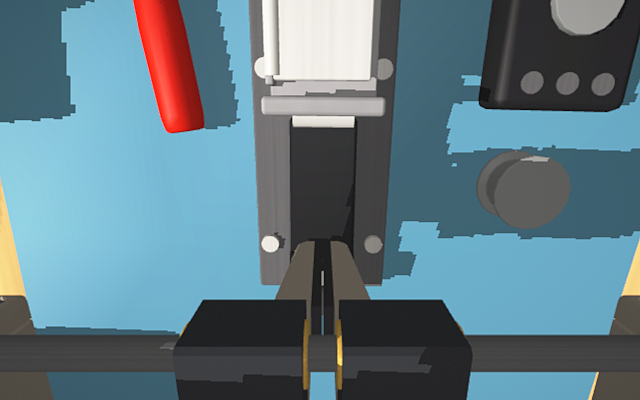

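```bash
python3 -m pendant '[[0,0,6,0,0],[0,0,5,0,0],[1,0,4,0,0],[1,0,3,0,0],[1,0,2.5,0,0],[0,0,1,0,0],[0,0,0,0,0]]'|grep -E "t:|pos|force"; python3 -m pendant '[[0,0,-9.5,0,0],[1,0,-12,0,0],[2,0,0,0,0],[0,0,0,0,0]]'|grep -E "t:|pos|force"; python3 - <<'E'
from h import *
np.set_printoptions(precision=4,suppress=True)
s=env.read_state();cv2.imwrite("pics/w12.png",env.camera("wrist"))
for n in("trigger_pad","back_wall","release_pad"):
        for d in env.pinpoint("wrist",n)[:1]:
            P=w("wrist",d["at"],s);print(n,round(d["score"],2),P)
E
```

```text
t: 12.0
position: [0.5678, -0.1352, 0.0116]
contact_force: [-8.3, 5.2, 23.9]
t: 12.33
position: [0.5672, -0.1325, 0.0302]
contact_force: [0.1, -0.3, 1.1]
trigger_pad 0.73 [ 0.5648 -0.1202  0.0646]
back_wall 0.83 [ 0.5673 -0.0514  0.0924]
release_pad 0.75 [ 0.5663 -0.0261  0.0749]
```

View pics/w12.png

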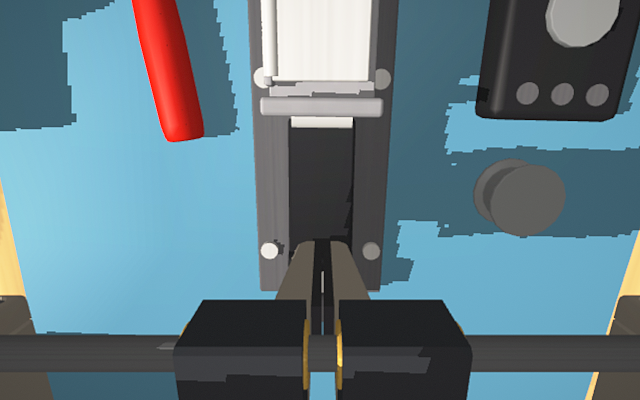

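```bash
python3 -m pendant '[[0,0,6,0,0],[0,0,5,0,0],[1,0,4,0,0],[1,0,3,0,0],[1,0,2.5,0,0],[0,0,1,0,0],[0,0,0,0,0]]'|grep -E "t:|pos|force"; python3 -m pendant '[[0,0,-9.5,0,0],[1,0,-12,0,0],[2,0,0,0,0],[0,0,0,0,0]]'|grep -E "t:|pos|force"; python3 -m pendant '[[0,0,6,0,0],[0,0,5,0,0],[1,0,4,0,0],[1,0,3,0,0],[1,0,2.5,0,0],[0,0,1,0,0],[0,0,0,0,0]]'|grep -E "t:|pos|force"; python3 -m pendant '[[0,0,-9.5,0,0],[1,0,-12,0,0],[2,0,0,0,0],[0,0,0,0,0]]'|grep -E "t:|pos|force"; python3 - <<'E'
from h import *
np.set_printoptions(precision=4,suppress=True)
s=env.read_state();a=env.camera("wrist")
for n in("trigger_pad","back_wall","release_pad"):
        for d in env.pinpoint("wrist",n)[:1]:
            P=w("wrist",d["at"],s);print(n,round(d["score"],2),P)
b=env.camera("scene")[180:310,210:340]
cv2.imwrite("pics/c13.png",np.hstack([a[:400,200:440],cv2.resize(b,(400,400),interpolation=2)]))
b=env.camera("top")[140:210,250:440];cv2.imwrite("pics/t13.png",cv2.resize(b,None,fx=4,fy=4,interpolation=2))
E
```

```text
t: 13.12
position: [0.5673, -0.1293, 0.0115]
contact_force: [-7.9, 4.4, 25.0]
t: 13.45
position: [0.5667, -0.1265, 0.03]
contact_force: [0.2, -0.6, 1.5]
t: 14.03
position: [0.5671, -0.123, 0.0114]
contact_force: [-9.1, 5.4, 27.9]
t: 14.37
position: [0.5661, -0.1203, 0.0295]
contact_force: [2.1, 0.4, 1.2]
trigger_pad 0.79 [ 0.5676 -0.1097  0.0672]
back_wall 0.72 [ 0.5664 -0.0418  0.0924]
release_pad 0.86 [ 0.5704 -0.0145  0.0753]
```

View pics/c13.png

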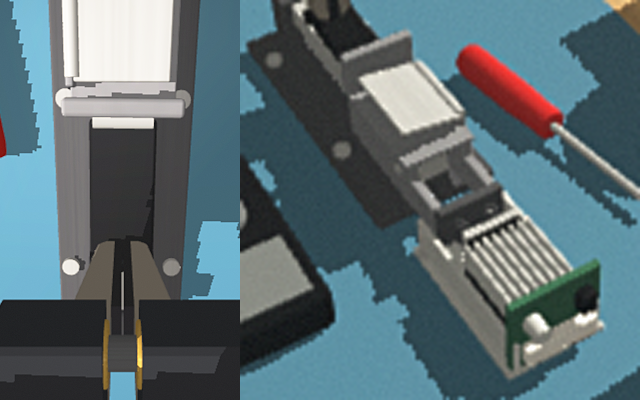

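View pics/t13.png

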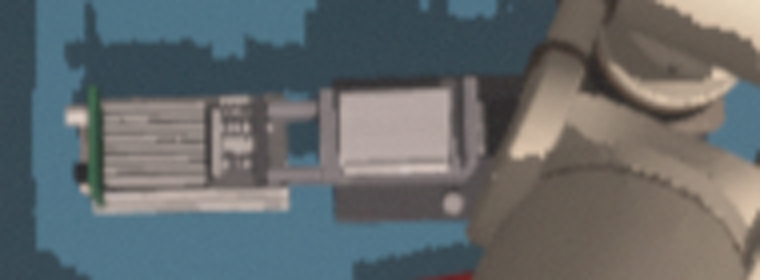

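```bash
python3 -m pendant '[[0,0,6,0,0],[0,0,5,0,0],[1,0,4,0,0],[1,0,2,0,0],[0,0,0,0,0]]'|grep -E "t:|pos|force"; python3 -m pendant '[[1,0,1.5,0,0],[0,0,0,0,0]]'|grep -E "t:|pos|force"; python3 -m pendant '[[0,0,1.5,0,0],[0,0,1,0,0],[0,0,0,0,0]]'|grep -E "t:|pos|force";  python3 -m pendant '[[0,0,-9.5,0,0],[1,0,-11.5,0,0],[2,0,0,0,0],[0,0,0,0,0]]'|grep -E "t:|pos|force"; python3 - <<'E'
from h import *
np.set_printoptions(precision=4,suppress=True)
s=env.read_state();a=env.camera("wrist")
for n in("trigger_pad","back_wall","release_pad"):
        for d in env.pinpoint("wrist",n)[:1]:
            P=w("wrist",d["at"],s);print(n,round(d["score"],2),P)
b=env.camera("scene")[180:310,210:340]
cv2.imwrite("pics/c14.png",np.hstack([a[:400,200:440],cv2.resize(b,(400,400),interpolation=2)]))
b=env.camera("top")[140:210,250:440];cv2.imwrite("pics/t14.png",cv2.resize(b,None,fx=4,fy=4,interpolation=2))
E
```

```text
t: 15.08
position: [0.5665, -0.1171, 0.0131]
contact_force: [-1.4, 3.8, 8.2]
t: 15.25
position: [0.5667, -0.1169, 0.0126]
contact_force: [-2.6, 3.2, 12.7]
t: 15.5
position: [0.5669, -0.1169, 0.0119]
contact_force: [-7.8, 5.6, 22.7]
t: 15.83
position: [0.5663, -0.1145, 0.0302]
contact_force: [1.7, -0.8, 0.2]
trigger_pad 0.97 [ 0.5682 -0.1032  0.0656]
back_wall 0.59 [ 0.5679 -0.0341  0.0922]
release_pad 0.68 [ 0.5715 -0.0076  0.0711]
```

View pics/c14.png

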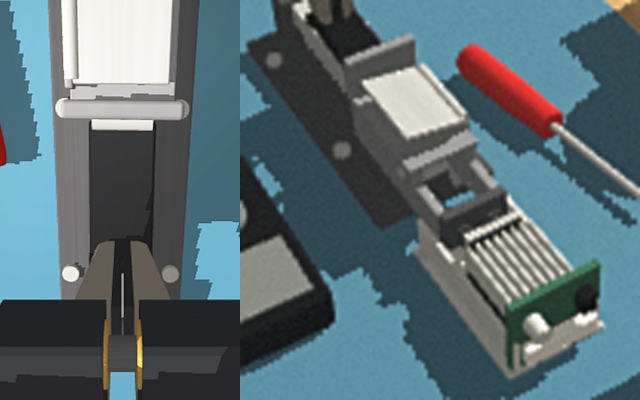

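View pics/t14.png

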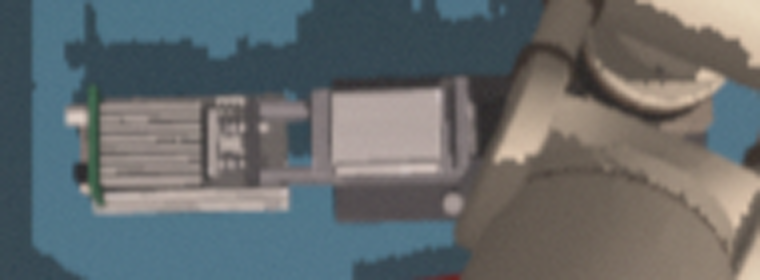

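```bash
python3 -m pendant '[[0,0,6,0,0],[0,0,5,0,0],[1,0,4,0,0],[1,0,2,0,0],[0,0,0,0,0]]'|grep -E "t:|pos|force"; python3 -m pendant '[[1,0,1.5,0,0],[0,0,0,0,0]]'|grep -E "t:|pos|force"; python3 -m pendant '[[0,0,1.5,0,0],[0,0,1,0,0],[0,0,0,0,0]]'|grep -E "t:|pos|force";  python3 -m pendant '[[0,0,-9.5,0,0],[1,0,-11.5,0,0],[2,0,0,0,0],[0,0,0,0,0]]'|grep -E "t:|pos|force"; python3 - <<'E'
from h import *
np.set_printoptions(precision=4,suppress=True)
s=env.read_state();a=env.camera("wrist")
for n in("trigger_pad","back_wall","release_pad"):
        for d in env.pinpoint("wrist",n)[:1]:
            P=w("wrist",d["at"],s);print(n,round(d["score"],2),P)
b=env.camera("scene")[180:310,210:340]
for n in("pad_face","pad","module_center","module_front","backplane"):
        for d in env.pinpoint("scene",n)[:1]:
            P=w("scene",d["at"],s);print(n,round(d["score"],2),P)
cv2.imwrite("pics/c15.png",np.hstack([a[:400,200:440],cv2.resize(b,(400,400),interpolation=2)]))
b=env.camera("top")[140:210,250:440];cv2.imwrite("pics/t15.png",cv2.resize(b,None,fx=4,fy=4,interpolation=2))
for n in("pad_face","pad","module_center","module_front","backplane"):
        for d in env.pinpoint("top",n)[:1]:
            P=w("top",d["at"],s);print(n,round(d["score"],2),P)
E
```

```text
t: 16.55
position: [0.5664, -0.1106, 0.0138]
contact_force: [-2.5, 6.1, 11.1]
t: 16.72
position: [0.5665, -0.1102, 0.0129]
contact_force: [-3.1, 5.8, 14.6]
t: 16.97
position: [0.5668, -0.1102, 0.0122]
contact_force: [-7.5, 8.7, 25.8]
t: 17.3
position: [0.5659, -0.1086, 0.03]
contact_force: [0.5, 0.2, 0.8]
trigger_pad 0.7 [ 0.567  -0.0952  0.0681]
release_pad 0.93 [ 0.568  -0.0011  0.0762]
pad_face 0.44 [0.558  0.1098 0.0346]
pad 0.47 [0.556  0.0999 0.0367]
module_center 0.66 [0.5538 0.1409 0.0276]
module_front 0.66 [0.5516 0.1751 0.0298]
backplane 0.93 [0.5544 0.172  0.0262]
pad_face 0.68 [0.5564 0.1168 0.0347]
pad 0.6 [0.5564 0.101  0.0311]
module_center 0.72 [0.5569 0.1436 0.0275]
module_front 0.62 [0.554  0.1764 0.0315]
backplane 0.85 [0.2405 0.319  0.0261]
```

View pics/c15.png

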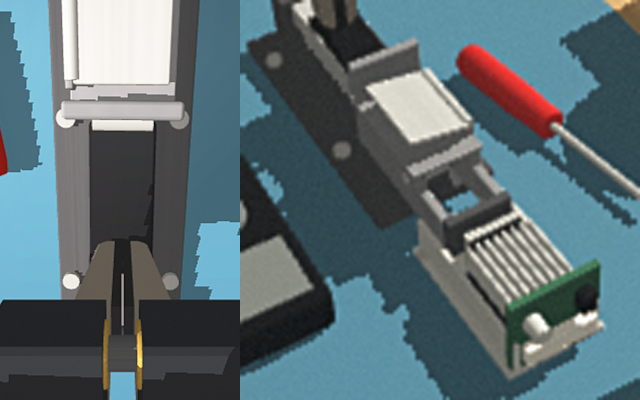

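View pics/t15.png

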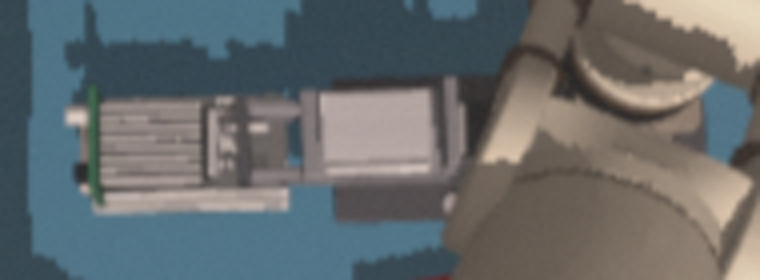

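```bash
python3 -m pendant '[[0,0,6,0,0],[0,0,5,0,0],[1,0,4,0,0],[1,0,2,0,0],[0,0,0,0,0]]'|grep -E "t:|pos|force"; python3 -m pendant '[[1,0,1.5,0,0],[0,0,0,0,0]]'|grep -E "t:|pos|force"; python3 -m pendant '[[0,0,1.5,0,0],[0,0,1.5,0,0],[0,0,0,0,0]]'|grep -E "t:|pos|force";  python3 -m pendant '[[0,0,-10,0,0],[1,0,-11.5,0,0],[2,0,0,0,0],[0,0,0,0,0]]'|grep -E "t:|pos|force"; python3 - <<'E'
from h import *
np.set_printoptions(precision=4,suppress=True)
s=env.read_state();a=env.camera("wrist")
for n in("trigger_pad","back_wall","release_pad"):
        for d in env.pinpoint("wrist",n)[:1]:
            P=w("wrist",d["at"],s);print(n,round(d["score"],2),P)
b=env.camera("scene")[180:310,210:340]
cv2.imwrite("pics/c16.png",np.hstack([a[:400,200:440],cv2.resize(b,(400,400),interpolation=2)]))
b=env.camera("top")[140:210,250:440];cv2.imwrite("pics/t16.png",cv2.resize(b,None,fx=4,fy=4,interpolation=2))
for n in("pad_face","pad","module_center","module_front"):
        for d in env.pinpoint("top",n)[:1]:
            P=w("top",d["at"],s);print(n,round(d["score"],2),P)
E
```

```text
t: 18.52
position: [0.5665, -0.1044, 0.0149]
contact_force: [-4.6, 8.4, 18.4]
t: 18.68
position: [0.5667, -0.1038, 0.0136]
contact_force: [-4.0, 6.9, 16.0]
t: 18.93
position: [0.5671, -0.104, 0.0123]
contact_force: [-9.0, 9.0, 26.2]
t: 19.27
position: [0.566, -0.1028, 0.0303]
contact_force: [1.4, 0.2, 1.0]
trigger_pad 0.58 [ 0.5651 -0.0926  0.0639]
back_wall 0.88 [ 0.5681 -0.022   0.0889]
release_pad 0.9 [0.5691 0.004  0.071 ]
pad_face 0.41 [0.5519 0.1765 0.0311]
pad 0.66 [0.555  0.1053 0.0316]
module_center 0.68 [0.5579 0.1449 0.0245]
module_front 0.59 [0.5532 0.1767 0.0306]
```

View pics/c16.png

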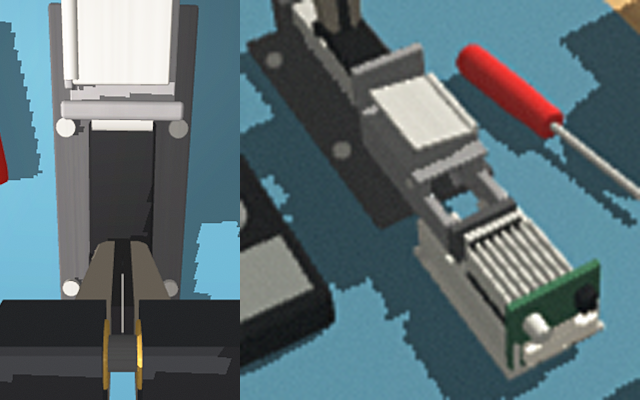

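View pics/t16.png

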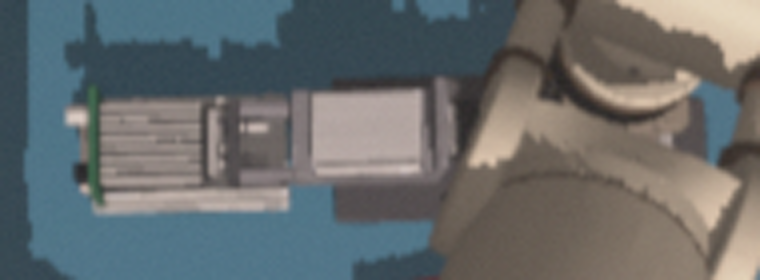

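Module is seated against the board in the top view: its rear edge stays at column 206 and the pad springs are about 12 mm compressed, so roughly 13 N. The trigger is up. Next I move to the lever.

```bash
python3 -m pendant '[[0,0,-22,0,0],[0,0,-23,0,0],[26,4,0,0,0],[27,4,0,0,0],[27,4,0,0,0],[26,3,0,0,0],[0,0,0,0,0],[0,0,0,0,0]]'|grep -E "t:|pos|force"; python3 - <<'E'
from h import *
np.set_printoptions(precision=4,suppress=True)
s=env.read_state();a=env.camera("wrist");print(s["position"])
for n in("trigger_pad","back_wall","release_pad","pad_face","pad","module_center","module_front","backplane"):
        for d in env.pinpoint("wrist",n)[:1]:
            P=w("wrist",d["at"],s);print(n,round(d["score"],2),P)
cv2.imwrite("pics/w17.png",a)
b=env.camera("scene")[150:230,205:305]
cv2.imwrite("pics/s17.png",cv2.resize(b,None,fx=7,fy=7,interpolation=2))
E
```

```text
t: 20.43
position: [0.5749, 0.005, 0.0744]
contact_force: [0.1, -0.8, 0.2]
[0.5749 0.005  0.0744]
back_wall 0.26 [ 0.5662 -0.0374 -0.0016]
release_pad 0.93 [0.5699 0.001  0.0722]
pad_face 0.93 [0.5606 0.113  0.0361]
pad 0.78 [0.5581 0.1009 0.0323]
module_center 0.66 [0.5521 0.1421 0.0229]
```

View pics/w17.png

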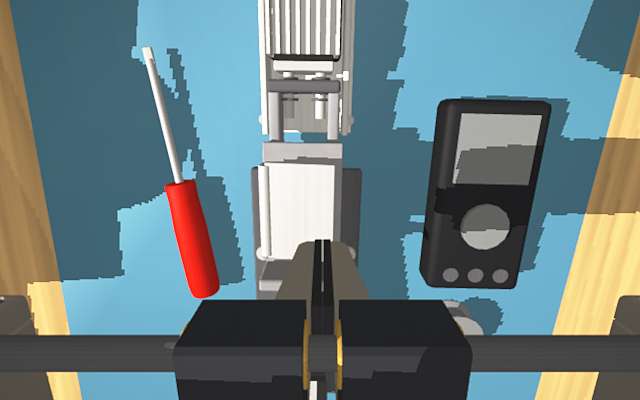

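View pics/s17.png

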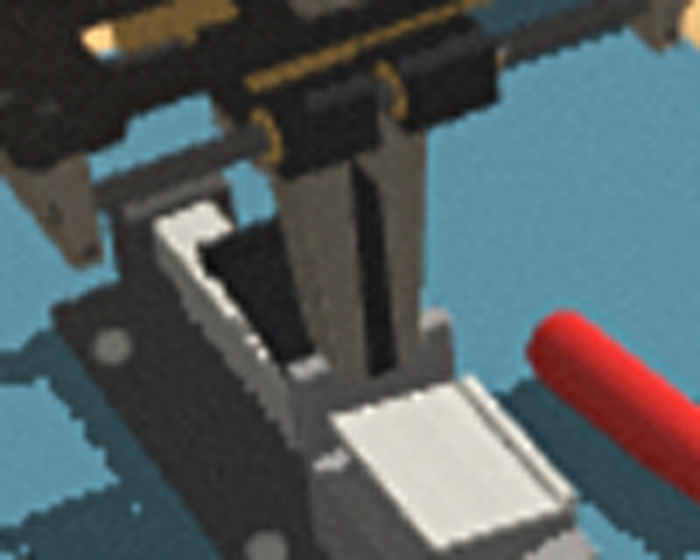

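```bash
python3 -m pendant '[[0,0,20,0,0],[0,0,16,0,0],[0,0,0,0,0]]'|grep -E "t:|pos|force"; python3 -m pendant '[[0,0,3,0,0],[0,0,0,0,0]]'|grep -E "t:|pos|force"; python3 -m pendant '[[0,0,3,0,0],[0,0,0,0,0]]'|grep -E "pos|force"; python3 -m pendant '[[0,0,2,0,0],[0,0,0,0,0]]'|grep -E "pos|force"; python3 - <<'E'
from h import *
a=env.camera("wrist");cv2.imwrite("pics/w18.png",a[:,160:480])
b=env.camera("scene")[150:230,205:305]
cv2.imwrite("pics/s18.png",cv2.resize(b,None,fx=7,fy=7,interpolation=2))
E
```

```text
t: 21.18
position: [0.5733, 0.0042, 0.0359]
contact_force: [-0.3, 0.1, 0.9]
t: 21.35
position: [0.5757, 0.0039, 0.0363]
contact_force: [-0.3, 0.1, 0.6]
position: [0.5762, 0.0036, 0.0335]
contact_force: [0.1, -1.0, 1.0]
position: [0.5764, 0.0037, 0.0314]
contact_force: [1.1, -0.7, 1.1]
```

View pics/s18.png

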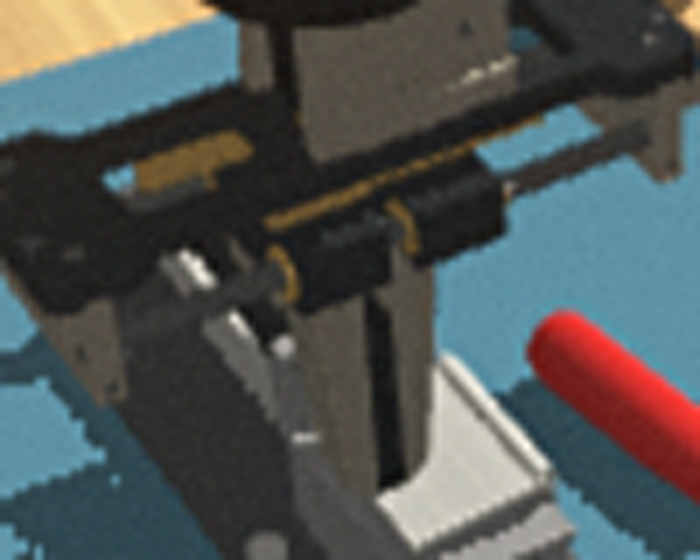

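View pics/w18.png

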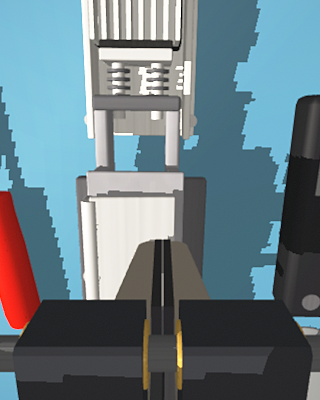

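```bash
python3 -m pendant '[[0,0,2,0,0],[0,0,0,0,0]]'|grep -E "t:|pos|force"; python3 -m pendant '[[0,0,2,0,0],[0,0,0,0,0]]'|grep -E "pos|force"; python3 -m pendant '[[0,0,2,0,0],[0,0,0,0,0]]'|grep -E "pos|force";python3 -m pendant '[[0,0,2,0,0],[0,0,0,0,0]]'|grep -E "pos|force"
```

```text
t: 21.95
position: [0.5763, 0.0037, 0.0293]
contact_force: [1.3, -1.9, 4.1]
position: [0.5764, 0.0037, 0.0288]
contact_force: [-3.5, 0.3, 12.2]
position: [0.5765, 0.0036, 0.0283]
contact_force: [-7.9, -0.6, 21.6]
position: [0.5766, 0.0034, 0.0279]
contact_force: [-11.7, 0.0, 31.5]
```

```bash
python3 - <<'E'
from h import *
a=env.camera("wrist");cv2.imwrite("pics/w19.png",a[:,160:480])
b=env.camera("scene")[150:230,205:305]
cv2.imwrite("pics/s19.png",cv2.resize(b,None,fx=7,fy=7,interpolation=2))
E
```

```text
(no output)
```

View pics/s19.png

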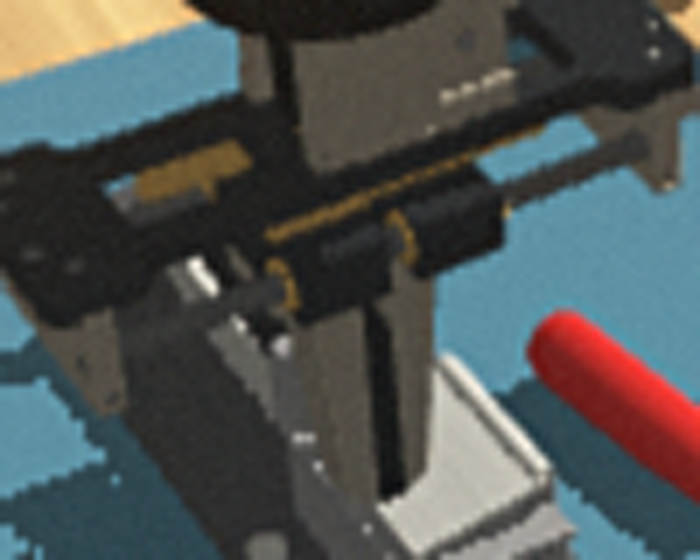

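View pics/w19.png

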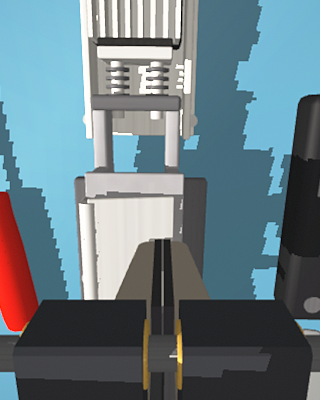

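```bash
python3 - <<'E'
from h import *
np.set_printoptions(precision=4,suppress=True)
s=env.read_state();print(s["position"],s["contact_force"],s["ft_torque"],s["t"])
cv2.imwrite("pics/sc20.png",env.camera("scene"))
cv2.imwrite("pics/w20.png",env.camera("wrist"))
E
```

```text
[0.5766 0.0033 0.0279] [-12.8262  -0.803   33.0589] [-0.1862  2.6387 -0.0117] 22.55
```

View pics/sc20.png

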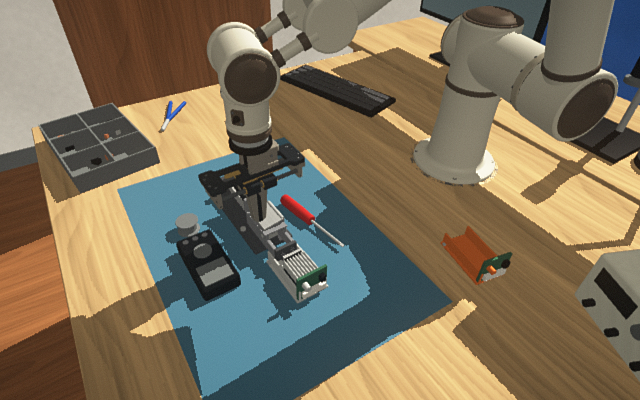

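View pics/w20.png

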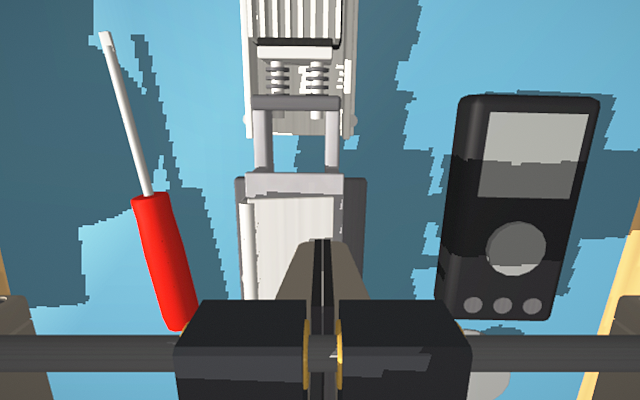

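The jaw has already jumped back: comparing w17 with w20, the pad springs have extended and the lever plate in the scene view moved back about 15 mm. The lever is on its stop. I ease the force and slide back.

```bash
python3 -m pendant '[[0,0,-3,0,0],[0,0,0,0,0]]'|grep -E "t:|pos|force"; python3 -m pendant '[[-3,0,0,0,0],[-5,0,0,0,0],[-5,0,0,0,0],[-5,0,0,0,0],[0,0,0,0,0]]'|grep -E "pos|force"; python3 - <<'E'
from h import *
np.set_printoptions(precision=4,suppress=True)
s=env.read_state();a=env.camera("wrist");cv2.imwrite("pics/w21.png",a[:,160:480])
for n in("pad_face","pad","module_center","release_pad"):
        for d in env.pinpoint("wrist",n)[:1]:
            P=w("wrist",d["at"],s);print(n,round(d["score"],2),P)
b=env.camera("scene")[150:230,205:305]
cv2.imwrite("pics/s21.png",cv2.resize(b,None,fx=7,fy=7,interpolation=2))
E
```

```text
t: 22.82
position: [0.5766, 0.0035, 0.0285]
contact_force: [-4.9, -1.1, 17.7]
position: [0.5771, -0.0143, 0.0285]
contact_force: [-6.2, 0.9, 18.0]
pad_face 0.85 [0.5602 0.0985 0.0331]
pad 0.73 [0.5619 0.086  0.0323]
```

View pics/w21.png

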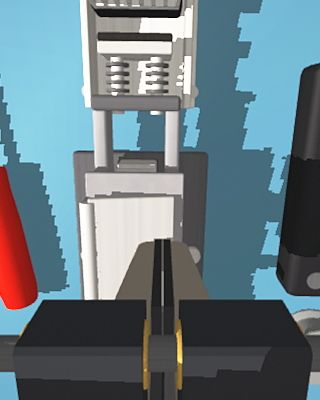

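View pics/s21.png

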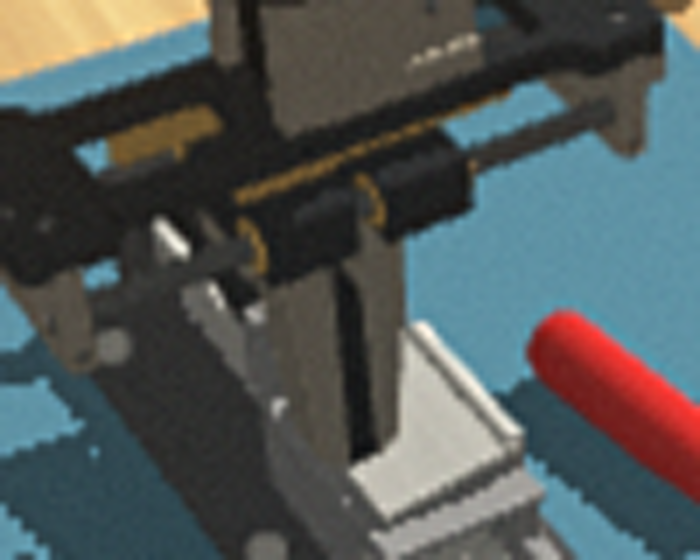

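```bash
python3 -m pendant '[[-5,0,0,0,0],[-5,0,0,0,0],[-5,0,0,0,0],[-4,0,0,0,0],[0,0,0,0,0]]'|grep -E "t:|pos|force"; python3 -m pendant '[[-3,0,0,0,0],[-3,0,0,0,0],[0,0,0,0,0]]'|grep -E "pos|force"; python3 -m pendant '[[-3,0,0,0,0],[-3,0,0,0,0],[0,0,0,0,0]]'|grep -E "pos|force"; python3 -m pendant '[[-3,0,0,0,0],[-3,0,0,0,0],[0,0,0,0,0]]'|grep -E "pos|force"
```

```text
t: 23.95
position: [0.5778, -0.0332, 0.0285]
contact_force: [-5.9, 0.8, 17.9]
position: [0.5781, -0.0379, 0.0285]
contact_force: [-5.6, 4.3, 19.4]
position: [0.5795, -0.0427, 0.0284]
contact_force: [-1.0, 9.0, 15.6]
position: [0.5803, -0.0487, 0.0284]
contact_force: [0.4, 8.1, 13.7]
```

```bash
python3 - <<'E'
from h import *
np.set_printoptions(precision=4,suppress=True)
s=env.read_state();a=env.camera("wrist");cv2.imwrite("pics/w22.png",a[:,160:480])
for n in("pad_face","pad","module_center","release_pad"):
        for d in env.pinpoint("wrist",n)[:1]:
            P=w("wrist",d["at"],s);print(n,round(d["score"],2),P)
b=env.camera("scene")[150:230,205:305]
cv2.imwrite("pics/s22.png",cv2.resize(b,None,fx=7,fy=7,interpolation=2))
for n in("pad_face","pad","module_center","release_pad"):
        for d in env.pinpoint("scene",n)[:1]:
            P=w("scene",d["at"],s);print(n,round(d["score"],2),P)
E
```

```text
pad_face 0.67 [0.5578 0.0724 0.0341]
pad 0.85 [0.5624 0.0625 0.0308]
release_pad 0.73 [ 0.5706 -0.0506  0.0639]
pad_face 0.82 [0.5586 0.0729 0.0314]
pad 0.56 [0.5583 0.0637 0.0331]
module_center 0.69 [0.5554 0.1415 0.0259]
release_pad 0.73 [ 0.5667 -0.0475  0.0692]
```

View pics/w22.png

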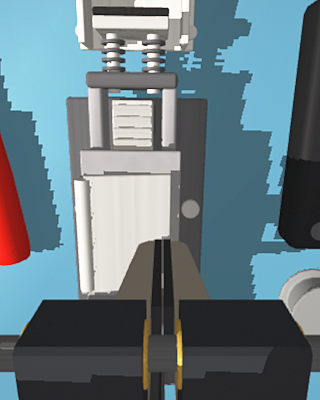

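View pics/s22.png

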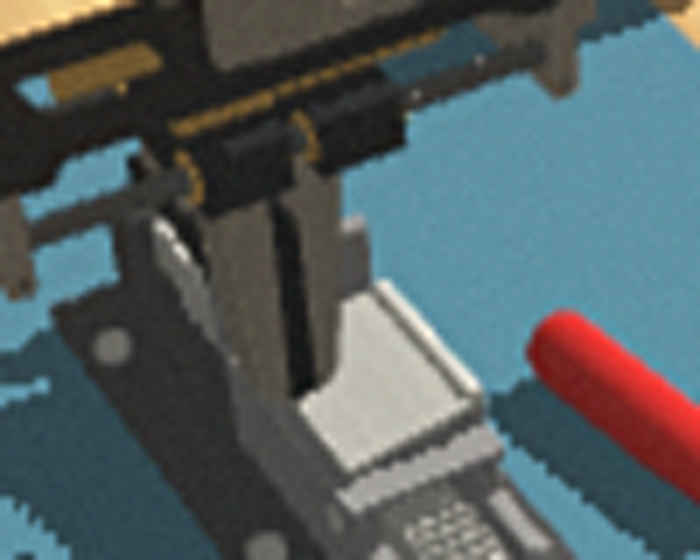

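```bash
python3 -m pendant '[[-4,0,0,0,0],[-4,0,0,0,0],[0,0,0,0,0]]'|grep -E "t:|pos|force"; python3 -m pendant '[[-3,0,0,0,0],[-2,0,0,0,0],[0,0,0,0,0]]'|grep -E "pos|force"; python3 -m pendant '[[-2,0,0,0,0],[0,0,0,0,0]]'|grep -E "pos|force"; python3 -m pendant '[[-2,0,0,0,0],[0,0,0,0,0]]'|grep -E "pos|force"
```

```text
t: 25.45
position: [0.5807, -0.057, 0.0283]
contact_force: [1.7, 7.8, 13.7]
position: [0.5809, -0.0618, 0.0283]
contact_force: [0.8, 8.0, 13.4]
position: [0.5809, -0.0635, 0.0282]
contact_force: [0.5, 9.0, 12.8]
position: [0.581, -0.0651, 0.0282]
contact_force: [1.1, 9.8, 13.8]
```

```bash
python3 -m pendant '[[-2,0,0,0,0],[0,0,0,0,0]]'|grep -E "t:|pos|force"; python3 -m pendant '[[-2,0,0,0,0],[0,0,0,0,0]]'|grep -E "pos|force"; python3 -m pendant '[[-2,0,0,0,0],[0,0,0,0,0]]'|grep -E "pos|force"
```

```text
t: 26.2
position: [0.581, -0.0651, 0.0282]
contact_force: [0.3, 17.3, 15.5]
position: [0.5809, -0.065, 0.0282]
contact_force: [0.7, 23.9, 16.2]
position: [0.5809, -0.065, 0.0282]
contact_force: [1.0, 28.5, 19.0]
```

The wall is solid at 28 N, so the jaw is on its end stop. I ease off and lift clear.

```bash
python3 -m pendant '[[5,0,0,0,0],[0,0,0,0,0],[0,0,-10,0,0],[0,0,-25,0,0],[0,0,-30,0,0],[0,0,-35,0,0],[0,0,-35,0,0],[0,0,0,0,0],[0,0,0,0,0]]'|grep -E "t:|pos|force"; python3 - <<'E'
from h import *
np.set_printoptions(precision=4,suppress=True)
s=env.read_state();a=env.camera("wrist");cv2.imwrite("pics/w23.png",a)
for n in("pad_face","module_center","release_pad","back_wall","trigger_pad"):
        for d in env.pinpoint("wrist",n)[:1]:
            P=w("wrist",d["at"],s);print(n,round(d["score"],2),P)
b=env.camera("scene");cv2.imwrite("pics/s23.png",cv2.resize(b[150:310,190:350],(600,600),interpolation=2))
for n in("pad_face","module_center","release_pad","back_wall","module_front","backplane"):
        for d in env.pinpoint("scene",n)[:1]:
            P=w("scene",d["at"],s);print(n,round(d["score"],2),P)
b=env.camera("top")[140:210,250:440];cv2.imwrite("pics/t23.png",cv2.resize(b,None,fx=4,fy=4,interpolation=2))
E
```

```text
t: 27.28
position: [0.5802, -0.0691, 0.163]
contact_force: [-0.7, 0.2, -0.3]
pad_face 0.75 [0.5609 0.0739 0.035 ]
release_pad 0.73 [ 0.5682 -0.0499  0.0724]
back_wall 0.93 [ 0.5686 -0.0746  0.0926]
pad_face 0.64 [0.5619 0.0752 0.0336]
module_center 0.95 [0.5544 0.139  0.0281]
release_pad 0.95 [ 0.568  -0.0483  0.0755]
back_wall 0.77 [ 0.5627 -0.0791  0.0923]
module_front 0.62 [0.5573 0.1705 0.0252]
backplane 0.83 [0.2368 0.3207 0.0279]
```

View pics/w23.png

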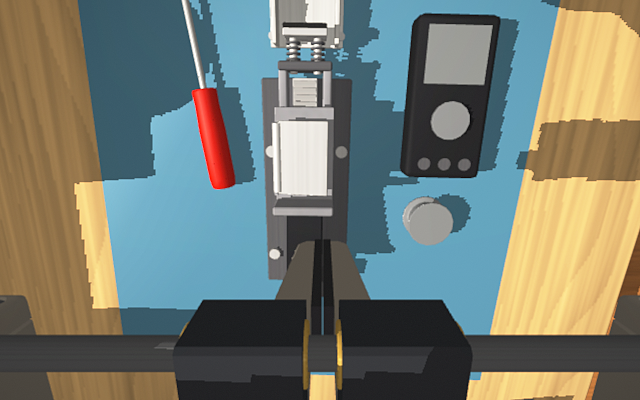

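View pics/s23.png

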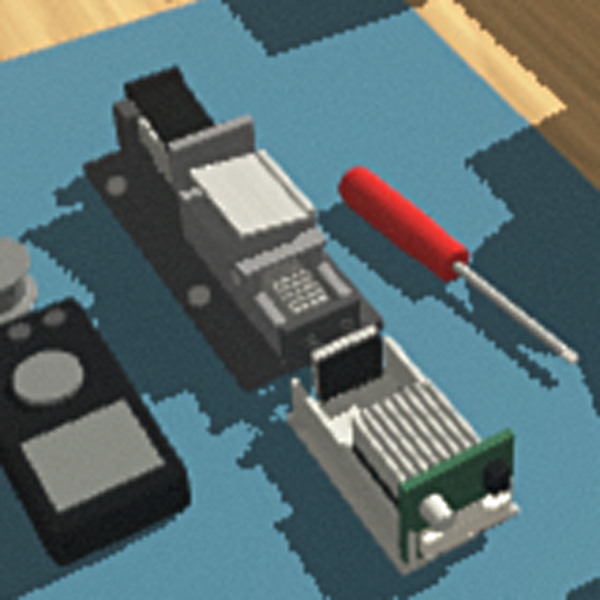

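View pics/t23.png

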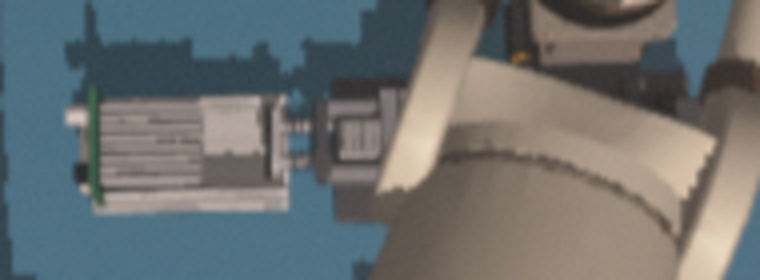

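The jaw is fully back: the wall reads y≈-0.077 against an expected -0.0765. The module fins lie against the green board, and the trigger and lever are up. I hand in.

```bash
python3 - <<'E'
from rig import env
s=env.read_state();print(s["t"],s["contact_force"]);print(env.close_job())
E
```

```text
27.9833 [-0.16353123  0.39839775 -0.45408256]
the job is handed in; nothing more can be done
None
```

I pressed the module home with seven full trigger strokes, released the clamp and slid the jaw back to its stop. The job was handed in at t = 28 s with the robot clear of everything.

**Squeeze:** I let the trigger up, then judged the squeeze from the images. The pad springs were compressed about 12 mm, which is roughly 13 N; I had no direct force reading for it.

**Release:** Pressing the lever made the carriage jump back. I held the lever down and slid the jaw back until the wall was solid at about 28 N, then lifted off.

**Last checks:**
- **Module:** in the top view its fins lie on the green board. Its rear edge stayed put from the sixth stroke on and was about 1 px different after release.
- **Jaw:** the back wall read y ≈ -0.077 m against an expected -0.0765 m, so the jaw is fully back.
- **Forces and bench:** peak contact force I read was about 35 N, on the lever stop. The screwdriver, multimeter and spool look undisturbed.

**Disagreements:**
- The fingertips contacted about 35–45 mm higher than the reported TCP position implied, so I found each contact by force and by picture.
- The networks' scene-camera reading put the module front about 4 mm short of the board position they gave earlier. That is within their error, and the pictures show no gap.

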